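Lock two cutlery caddies into their counter rail

ROBOT

A 7-joint arm with a two-finger parallel gripper is mounted at the origin on the work surface. World frame = base frame: x ahead of the robot, y to its left, z up, the work surface at z = 0. Lengths are in m, angles in rad, forces in N, time in s.
With the tool pointing down it reaches from about 0.4 to 0.85 m from the base axis. Payload 10.4 kg.
Tool frame: the origin (TCP) lies midway between the tips of the shut fingers; the grasp point (between the pads) lies 19 mm behind it; z points along the fingers, y is the direction in which the jaws open and shut (so a half turn about z gives the same grasp; the last joint's range is limited). The gripper opens to 85 mm and grips with 20 to 120 N. Pads are 22 mm wide; open, the fingers measure 114 mm over their backs; the gripper's body (76 mm by 85 mm) begins 54 mm behind the grasp point. The pads swing forward as they close: fully open they stand 13 mm farther back than shut.
Start: joints at [1.315, 0.332, -0.065, 1.46, 0.022, 1.35, -0.088], TCP at [0.144, -0.608, 0.231] pointing down, gripper open.
Joint ranges: [-2.6, 2.6], [-0.5, 2.12], [-1.47, 1.34], [0.16, 2.42], [-1.27, 4.41], [0.06, 2.06], [-2.6, 2.6]. Speed limits (rad/s): [2.22, 2.22, 2.79, 2.79, 3.14, 3.14, 3.14].

INTERFACE

Orientations are given as a unit quaternion [x, y, z, w].
In Python, from workcell import manip, camera, camera_info, workorder, nets gives the robot as it stands.
- The arm moves only by the tool apply_moves, never from a script. Its argument "commands" is a list of rows, each a list of 5 numbers: the shift along the tool's x, y, z in m, then the turn about the tool's z in degrees, then the gripper command: -1 is fully open, 1 is shut, values between are in proportion. A call has 1 to 5 rows; each row shifts and turns the pose as measured when the row begins, along the tool's axes as they then stand; what a row does not reach is not made up. A row lasts 1/12 s, in which the tool goes at most 41.7 mm and 7.16 degrees, less where a joint would pass 70% of its speed; a pose out of reach is approached as far as the arm can. A call is refused whole if a number of a shift passes 0.0417 or a number of a turn 7.16, either way. A call with a gripper value outside its range is refused whole. The fingers move at their own pace and stop on an object; "squeeze" is the grip in N (left out, the last holds). Time passes only in rows, so rows that do not move let the fingers close. It gives the time, the measured TCP pose, the force and the opening at its end, in the units of the state.
- manip.get_obs(): the state, without advancing time (a new reading comes with each control period).
- camera(name): name is "scene" or "side" or "wrist"; returns (picture, depth): 480x640x3 uint8, red, green, blue; 480x640 float32, m along the optical axis (not along the pixel's ray), 0 where there is no reading.
- camera_info(name): a dict with "camera_matrix" (3x3 intrinsics, pixels), "xyz" and "rotation" of the camera in the world; the wrist camera has in their place "T_tool_cam" (4x4, takes a point from camera to tool coordinates, whose origin is the TCP and whose axes are the flange's). Camera axes: x right, y down, z forward; pixel columns grow to the right and rows downward; lengths in m; the calibration is good to about 2 mm. A picture is of the moment at which its call begins: read the wrist's pose just before it. camera_info takes no time and is no camera call.
- workorder.hand_in(): hands the job in, once; it reports no verdict.
Trained networks look in the newest picture that a camera, given by its name, has taken for a name from the list of things; names that differ only in an ending like _2 or _b are one class to them, and where a whole thing is asked for, a point or a joint stands for the part that bears it (a point fixed in the world has none). Each returns a list of dicts, best first, with "conf" (0 to 1); they miss things now and then, are a little off and sometimes report something else, mostly with a low value. They report only what shows in the picture. A call takes as long as a camera call.
- nets.look_for(camera, thing): "rect" ([left, top, width, height] in pixels, round what is visible of it).
- nets.place_of(camera, thing): "xy" ([column, row] in pixels: a listed point, or the origin of a listed thing).
The state is a dict: "clock": time; "joint_pos": joint angles; "joint_velocities": joint speeds; "tau": joint torques, N m; "position": TCP position; "ee_rot": TCP orientation; "ft_force": force on the tool from outside, world axes, zero at the start; "torque": the same for the moment, N m; "grip_width": opening from 0.0 (shut) to 1.0 (fully open).
Only numpy, scipy, OpenCV 4.12 (cv2) and the standard library are available. Lean on these libraries where they do the work, as an engineer would, in place of code of your own. Each camera call takes 0.05 s, during which the arm holds its last target. There are 200 camera calls.

TASK

Slide both caddies straight back into the steel rail until their lugs rest against its back plate, then push the locking rod along its trough through the first bracket, all the lugs and the far bracket, until its upright handle is up against the first bracket. Leave the glasses, mug, bowl and jar standing where they are.

Things in the scene. Friction and masses are not known exactly. Their poses are not given: they have to be found in the camera images.
- rail: Fixed steel docking rail; place and yaw vary. Origin: on the counter, under the hole axis, mid-bay. +y runs along the hole axis from trough to far bracket, +x to the back plate, away from the robot. Back plate: front face x = 15 mm, y -98 to 98, 60 mm tall. Bay for both caddies: y -86 to 86, open to -x.
- near_hole (a point): Point on the hole axis at the outer face of the rail's first bracket (rail frame 0, -98, 34 mm), same axes. Both brackets are 12 mm thick (|y| 86 to 98), x -15 to 15, 56 mm tall, each with a round 18 mm hole about x = 0, z = 34 mm.
- far_hole (a point): Point on the hole axis at the outer face of the rail's far bracket (rail frame 0, 98, 34 mm), same axes as the rail.
- trough_end (a point): Open outer end of the rail's trough, on the rod's axis (rail frame 0, -345, 34 mm). The open-topped trough runs from here to the first bracket and carries the rod: 15 mm wide inside, 27 outside, floor at z = 28 mm, walls up to z = 44 mm.
- tall_caddy: Loose frosted box with spoons, 80 mm deep (x), 66 wide (y), 86 tall (spoons reach 108), about 0.3 kg. Origin: centre of its underside, +x to its back with the lugs. Stands before either half of the bay, 38 to 70 mm short of home, turned a few degrees. Home: lug ends on the back plate, square, origin at x = -58 mm in the rail's frame; its y inside the bay is free.
- tall_lugs (a point): Midpoint of the tall caddy's lug holes (caddy frame 58, 0, 34 mm). Its two lugs, 8 mm thick, at y = -20 and 20 mm, stick out 33 mm from the back wall (x 40 to 73, z 8 to 56 mm); each has a round 18 mm hole along y. On the rail's hole axis when home.
- low_caddy: Loose frosted box with tea packets: as the tall caddy (same footprint, origin, axes, lugs, mass and home x) but 64 mm tall, packets below the rim. Stands before the other half of the bay.
- low_lugs (a point): Midpoint of the low caddy's lug holes (caddy frame 58, 0, 34 mm), lugs as on the tall caddy.
- rod: Loose steel locking rod lying in the trough, free to slide: 12 mm thick, 219 long, 0.2 kg. Origin: on its axis under the handle at the tail; +y runs to the tip. The handle is a 13 mm square post, its top 56 mm above the axis (90 above the counter), that can be pushed from behind above the trough walls. Fully home the post meets the first bracket, origin at y = -104.5 mm in the rail's frame.
- rod_tip (a point): End of the rod's tip, on its axis, 212.5 mm from its origin; the last 16 mm taper to 5 mm thick. At y = 108 mm in the rail's frame when fully home, 10 mm out of the far bracket.
- rod_handle (a point): Point in the rod's upright post, 40 mm above the rod's axis (74 mm above the counter).
- tumbler_a: Bystander: clear drinking glass, 68 mm across, 105 mm tall, open at the top, behind the rail (beyond it as seen from the robot). Origin: centre of its underside.
- tumbler_b: Bystander: a second glass like it, beside the far bracket. Origin: centre of its underside.
- mug: Bystander: white mug, 80 mm across, 92 mm tall, in front of the rail's trough. Origin: centre of its underside.
- bowl: Bystander: white bowl, 124 mm across, 58 mm tall, to the left of the caddies. Origin: centre of its underside.
- jar: Bystander: amber glass jar with a steel lid, 72 mm across, 100 mm tall, behind the rail's trough. Origin: centre of its underside.

How it is judged:
On the way, in this order (a step that is already met when the one before it is completed fails the run):
1. both caddies are pushed home in the rail, square, lugs against the back plate (x of tall_caddy in the frame of rail between -0.067 and -0.05 m and y of tall_caddy in the frame of rail between -0.075 and 0.075 m and height (world z) of each of tall_caddy, low_caddy below 0.008 m and angle between each of tall_caddy, low_caddy's own z axis and vertical below 0.1 rad and angle between the x axis of each of tall_caddy, low_caddy and the x axis of rail, either way round below 0.12 rad and x of low_caddy in the frame of rail between -0.067 and -0.05 m and y of low_caddy in the frame of rail between -0.075 and 0.075 m), for 0.2 s.
2. the rod runs through the first bracket, all four lugs and the far bracket (y of rod_tip in the frame of rail above 0.098 m and x of rod_tip in the frame of rail between -0.009 and 0.009 m and height (world z) of rod_tip between 0.024 and 0.044 m and angle between the y axis of rod and the y axis of rail, either way round below 0.08 rad), for 0.2 s.
At the end, for the whole second after the job is handed in: Both caddies stand upright on the counter inside the bay, home within 8 mm and square to the rail within 0.12 rad, and the rod lies along the hole axis through all the holes, its tip at least level with the far bracket's outer face (within 10 mm of fully home); all at rest (all of step 1 and all of step 2 and linear speed of each of rod, tall_caddy, low_caddy below 0.02 m/s); the robot touches nothing.
It fails at once if the tumbler a is knocked over or moved more than 40 mm (distance of tumbler_a from where it was at the start of the episode above 0.04 m or angle between tumbler_a's own z axis and vertical above 0.5 rad).
It fails at once if the tumbler b is knocked over or moved more than 40 mm (distance of tumbler_b from where it was at the start of the episode above 0.04 m or angle between tumbler_b's own z axis and vertical above 0.5 rad).
It fails at once if the mug is knocked over or moved more than 40 mm (distance of mug from where it was at the start of the episode above 0.04 m or angle between mug's own z axis and vertical above 0.5 rad).
It fails at once if the bowl is knocked over or moved more than 40 mm (distance of bowl from where it was at the start of the episode above 0.04 m or angle between bowl's own z axis and vertical above 0.5 rad).
It fails at once if the jar is knocked over or moved more than 40 mm (distance of jar from where it was at the start of the episode above 0.04 m or angle between jar's own z axis and vertical above 0.5 rad).
It also fails if it takes over 64 s, if anything falls off the work surface, if the arm or the gripper's body presses on something with over 40 N, if the wrist force passes 120 N, or if a joint passes its speed limit or range.

## Working session

There is one attempt and no reset: what is moved stays moved. The work goes in short steps, Python scripts to look and compute and a tool call to move; the robot and the scene stay as the last step left them, time stands still between calls to the robot, and variables do not carry over. Pictures are saved under pics/ and viewed, about 8 in all and at most 12, crops included, and the job is handed in when it is done.

Besides the shell and the picture viewer there is one more tool, called as name(argument=value, ...), one argument or row to a line, values as JSON. apply_moves: Moves the arm, as the interface text tells. Its arguments: {"type":"object","properties":{"commands":{"type":"array","items":{"type":"array","items":{"type":"number"}}},"squeeze":{"type":"number"}},"required":["commands"]}

```bash
mkdir -p pics
cat > h.py <<'E'
import numpy as np, cv2
from workcell import manip, camera, camera_info, workorder, nets
from scipy.spatial.transform import Rotation as R
def cam(n):
    i=camera_info(n);K=np.array(i["camera_matrix"])
    if n=="wrist":
        o=manip.get_obs();T=np.eye(4);T[:3,:3]=R.from_quat(o["ee_rot"]).as_matrix();T[:3,3]=o["position"]
        T=T@np.array(i["T_tool_cam"]);return K,T[:3,:3],T[:3,3]
    r=np.array(i["rotation"]); 
    if r.shape!=(3,3): r=R.from_quat(r).as_matrix()
    return K,r,np.array(i["xyz"])
def ray_z(c,uv,z):
    K,r,p=c;d=r@np.linalg.solve(K,[uv[0],uv[1],1]);return p+d*(z-p[2])/d[2]
def cloud(c,depth):
    K,r,p=c;v,u=np.mgrid[:480,:640];P=np.stack([u,v,np.ones_like(u)],-1)@np.linalg.inv(K).T*depth[...,None]
    W=P@r.T+p;W[depth==0]=np.nan;return W
E
python3 - <<'E'
from h import *
Z=dict(near_hole=.034,far_hole=.034,trough_end=.034,rail=0,tall_caddy=0,tall_lugs=.034,low_caddy=0,low_lugs=.034,rod=.034,rod_tip=.034,rod_handle=.074,tumbler_a=0,mug=0,bowl=0,jar=0)
for n in("scene","side"):
    c=cam(n);im,d=camera(n);cv2.imwrite(f"pics/{n}0.png",im[...,::-1]);np.save(n+"_d.npy",d);print(n,c[2].round(3))
    for t in Z:
        for q in nets.place_of(n,t)[:2]: print(t,np.round(q["xy"]),round(q["conf"],2),ray_z(c,q["xy"],Z[t])[:2].round(3))
o=manip.get_obs();print(o)
E
```

```text
scene [1.228 0.523 0.734]
near_hole [302. 252.] 0.75 [0.624 0.051]
near_hole [378. 301.] 0.27 [0.656 0.246]
far_hole [380. 304.] 0.62 [0.659 0.252]
far_hole [487. 313.] 0.18 [0.573 0.422]
trough_end [226. 205.] 0.89 [ 0.59 -0.19]
rail [337. 283.] 0.68 [0.632 0.141]
tall_caddy [359. 245.] 0.57 [0.51  0.117]
tall_caddy [302. 246.] 0.19 [0.58  0.015]
tall_lugs [340. 250.] 0.82 [0.578 0.112]
low_caddy [389. 270.] 0.71 [0.541 0.209]
low_lugs [368. 273.] 0.95 [0.604 0.193]
rod_tip [301. 249.] 0.59 [0.618 0.043]
rod_tip [303. 250.] 0.51 [0.618 0.047]
rod_handle [232. 197.] 0.72 [ 0.598 -0.158]
tumbler_a [293. 304.] 0.91 [0.726 0.101]
tumbler_a [404. 351.] 0.73 [0.705 0.328]
mug [280. 202.] 0.78 [ 0.481 -0.121]
mug [403. 352.] 0.66 [0.707 0.328]
bowl [487. 311.] 0.7 [0.537 0.415]
bowl [388. 268.] 0.42 [0.538 0.206]
side [0.439 0.988 0.705]
near_hole [328. 231.] 0.75 [0.624 0.063]
near_hole [334. 225.] 0.59 [0.618 0.041]
far_hole [296. 295.] 0.98 [0.643 0.248]
far_hole [368. 169.] 0.18 [ 0.582 -0.18 ]
rail [314. 195.] 0.58 [ 0.689 -0.109]
rail [314. 274.] 0.56 [0.633 0.152]
tall_caddy [380. 2
[... 614 characters left out ...]
]
{'clock': 1.6, 'joint_pos': array([ 1.3153938 ,  0.33219415, -0.0646969 ,  1.46009094,  0.02159464,
        1.34989613, -0.08848871]), 'joint_velocities': array([ 0.00038629,  0.00055815, -0.00145864, -0.0010903 , -0.00110557,
       -0.00066948, -0.00017896]), 'tau': array([-3.88792014e-04, -6.25218415e+01,  4.87157924e-02, -3.91825140e+01,
        1.64828607e-02,  1.88707985e-03, -3.79979849e-05]), 'position': array([ 0.14421492, -0.60816118,  0.2313455 ]), 'ee_rot': array([9.93232423e-01, 1.16143667e-01, 1.83413191e-05, 5.05574418e-05]), 'ft_force': array([-0.08964506, -0.24486602, -0.42282178]), 'torque': array([ 0.00974161, -0.04802206, -0.015312  ]), 'grip_width': 1.0020497536270383}
```

View pics/scene0.png

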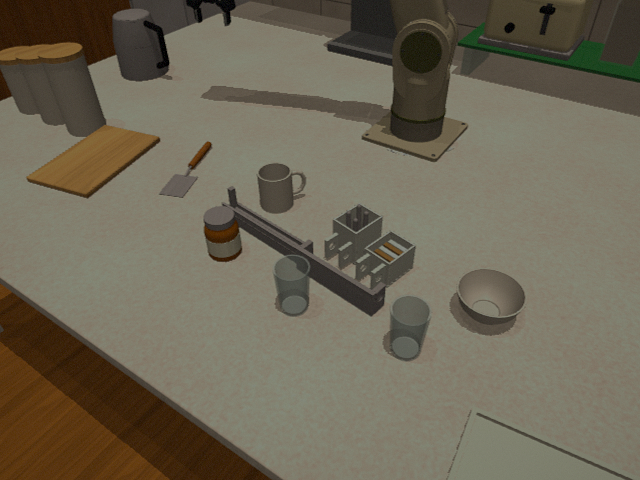

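View pics/side0.png

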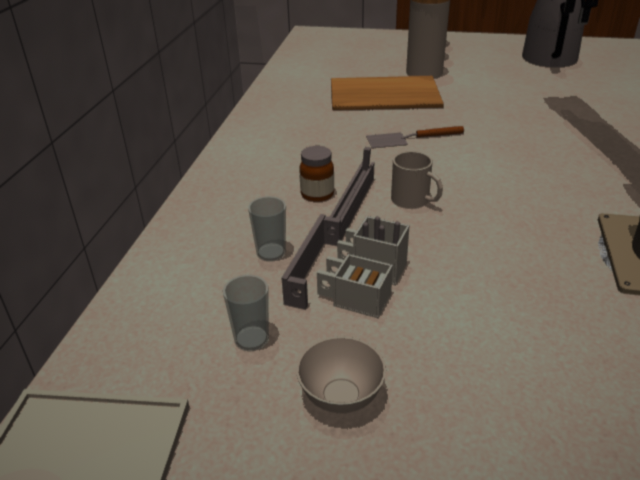

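The scene view shows the trough end at about (226,205), the far bracket at (380,300), the tall caddy at (358,235), the low caddy at (389,260) and the rod handle at (232,197). The side view agrees. I'll move in above the caddies for a closer look.

apply_moves(
  commands=[
    [0,0,-0.033,7.1,0.3],
    [0,0,-0.033,7.1,0.3],
    [0,0,-0.033,7.0,0.3],
    [0.0158,-0.0383,0,0,0.3],
    [0.0158,-0.0383,0,0,0.3],
  ],
)

```text
clock: 2.02
position: [0.1816, -0.5407, 0.3321]
ee_rot: [0.997, -0.082, -0.002, -0.001]
ft_force: [2.1, 1.1, 0.5]
grip_width: 0.349
```

apply_moves(
  commands=[
    [0.0158,-0.0383,0,0,0.3],
    [0.0158,-0.0383,0,0,0.3],
    [0.0158,-0.0383,0,0,0.3],
    [0.0158,-0.0383,0,0,0.3],
    [0.0158,-0.0383,0,0,0.3],
  ],
)

```text
clock: 2.43
position: [0.2913, -0.3617, 0.334]
ee_rot: [0.996, -0.084, -0.001, 0.002]
ft_force: [1.3, -1.1, 0.6]
grip_width: 0.35
```

apply_moves(
  commands=[
    [0.0158,-0.0383,0,0,0.3],
    [0.0158,-0.0383,0,0,0.3],
    [0.0158,-0.0383,0,0,0.3],
    [0.0158,-0.0383,0,0,0.3],
    [0.0158,-0.0383,0,0,0.3],
  ],
)

```text
clock: 2.85
position: [0.3998, -0.1838, 0.3344]
ee_rot: [0.996, -0.085, 0.001, 0.004]
ft_force: [1.1, -0.7, -0.2]
grip_width: 0.351
```

apply_moves(
  commands=[
    [0.0158,-0.0383,0,0,0.3],
    [0.0158,-0.0383,0,0,0.3],
    [0.0158,-0.0383,0,0,0.3],
    [0.0158,-0.0383,0,0,0.3],
    [0.0158,-0.0383,0,0,0.3],
  ],
)

```text
clock: 3.27
position: [0.5084, -0.0061, 0.3352]
ee_rot: [0.996, -0.085, 0.003, 0.006]
ft_force: [0.5, -1.0, 0.9]
grip_width: 0.354
```

Run:
```python
from h import *
Z=dict(near_hole=.034,far_hole=.034,rail=0,tall_caddy=0,tall_lugs=.034,low_caddy=0,low_lugs=.034,rod_tip=.034)
print(np.round(camera_info("wrist")["T_tool_cam"],3))
n="wrist";c=cam(n);im,d=camera(n);cv2.imwrite(f"pics/{n}0.png",im[...,::-1]);print(n,c[2].round(3))
np.save("w0.npy",cloud(c,d))
for t in Z:
    for q in nets.place_of(n,t)[:2]: print(t,np.round(q["xy"]),round(q["conf"],2),ray_z(c,q["xy"],Z[t])[:2].round(3))
o=manip.get_obs();print(o["clock"],o["position"],o["ee_rot"],o["grip_width"])
```

```text
[[-0.001 -0.944 -0.329  0.085]
 [ 1.    -0.002  0.001  0.001]
 [-0.001 -0.329  0.944 -0.143]
 [ 0.     0.     0.     1.   ]]
wrist [ 0.592 -0.02   0.479]
near_hole [266. 113.] 0.8 [0.618 0.045]
near_hole [453. 107.] 0.67 [ 0.585 -0.182]
far_hole [103. 119.] 0.85 [0.644 0.243]
far_hole [386.  37.] 0.62 [ 0.674 -0.109]
rail [192. 114.] 0.79 [0.635 0.145]
tall_caddy [233. 198.] 0.92 [0.517 0.121]
tall_lugs [ 32. 220.] 0.69 [0.541 0.384]
tall_lugs [225. 154.] 0.67 [0.579 0.107]
low_caddy [175. 194.] 0.97 [0.536 0.201]
low_lugs [155. 154.] 0.86 [0.594 0.193]
rod_tip [268. 116.] 0.86 [0.614 0.042]
rod_tip [466. 103.] 0.63 [ 0.587 -0.198]
3.7167 [ 0.50750847 -0.00933945  0.33482172] [ 0.99626143 -0.08614689  0.00297353  0.00574725] 0.3458443658736626
```

View pics/wrist0.png

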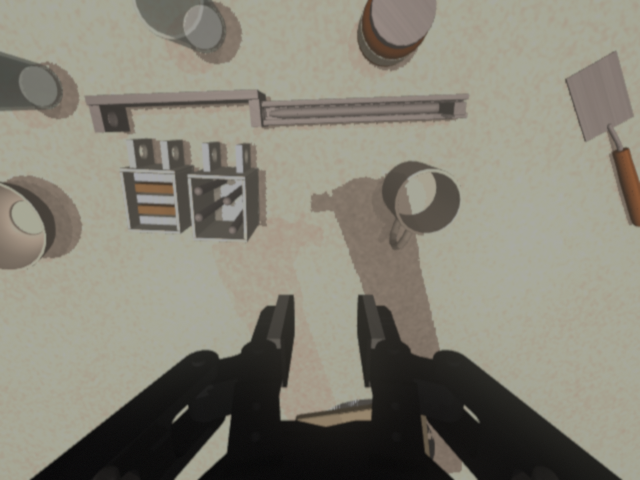

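The wrist view shows both caddies from above: low at (157,200), tall at (222,205). The first bracket is at (257,108) and the trough runs to (465,105). Next I'll get exact poses from the depth cloud.

```bash
cat > fit.py <<'E'
from h import *
def fit(W,org=(.637,.153)):
    V=W.reshape(-1,3);V=V[~np.isnan(V[:,0])]
    o=np.array(org);y=np.array([.137,.9906]);y/=np.linalg.norm(y);x=np.array([y[1],-y[0]])
    # back plate: z 57-63 points
    for _ in range(4):
        D=V[:,:2]-o;X=D@x;Y=D@y
        m=(abs(V[:,2]-.060)<.003)&(abs(X-.018)<.018)&(abs(Y)<.105)
        b,a=np.polyfit(Y[m],X[m],1);y=y+b*x;y/=np.linalg.norm(y);x=np.array([y[1],-y[0]])
    D=V[:,:2]-o;X=D@x;Y=D@y
    xf=np.percentile(X[m],4);yl,yh=np.percentile(Y[m],[.5,99.5])
    o=o+x*(xf-.015)+y*(yl+yh)/2
    print("rail",o.round(4),"yaw",np.degrees(np.arctan2(-y[0],y[1])).round(2),"plate x",np.percentile(X[m],[4,96]).round(4),"y",yl.round(4),yh.round(4),m.sum())
    D=V[:,:2]-o;X=D@x;Y=D@y
    for n,h,ys in(("tall",.086,(-.1,.01)),("low",.064,(-.02,.1))):
        m=(abs(V[:,2]-h)<.004)&(X<-.04)&(X>-.19)&(Y>ys[0])&(Y<ys[1])
        r=cv2.minAreaRect(np.stack([X[m],Y[m]],1).astype(np.float32)*1000)
        print(n,np.round(r,1) if 0 else [np.round(k,1) for k in r],m.sum(),"X",np.percentile(X[m],[1,99]).round(4),"Y",np.percentile(Y[m],[1,99]).round(4))
    m=(V[:,2]>.055)&(V[:,2]<.095)&(abs(X)<.02)&(Y<-.11)&(Y>-.4)
    if m.sum():print("handle",np.median(X[m]).round(4),np.percentile(Y[m],[2,98]).round(4),m.sum())
    return o,x,y
E
python3 - <<'E'
from fit import *
fit(np.load("w0.npy"))
for n in("scene","side"):
    print(n);fit(cloud(cam(n),np.load(n+"_d.npy")))
E
```

```text
rail [0.6319 0.1456] yaw -7.95 plate x [0.011  0.0204] y -0.1042 0.0882 1685
tall [array([-105.7,  -44. ]), array([66.5, 80.1]), np.float64(85.4)] 999 X [-0.1467 -0.0646] Y [-0.0788 -0.0098]
low [array([-100.2,   27.8]), array([101.1,  81. ]), np.float64(85.6)] 999 X [-0.1401 -0.0574] Y [-0.0175  0.0788]
handle -0.0031 [-0.3237 -0.3113] 295
scene
rail [0.6331 0.1477] yaw -7.94 plate x [0.0118 0.0222] y -0.1028 0.0911 426
tall [array([-105.3,  -44.7]), array([68.6, 83.4]), np.float64(86.2)] 304 X [-0.1463 -0.0641] Y [-0.0789 -0.0096]
low [array([-99.7,  31.5]), array([93.4, 82.9]), np.float64(85.1)] 347 X [-0.1402 -0.0572] Y [-0.0162  0.0786]
handle 0.0037 [-0.3257 -0.3106] 117
side
rail [0.6305 0.1486] yaw -7.69 plate x [0.0091 0.0194] y -0.1026 0.0922 444
tall [array([-105.7,  -44.5]), array([71.3, 80.8]), np.float64(84.9)] 435 X [-0.1464 -0.0644] Y [-0.0794 -0.0095]
low [array([-98.6,  29.2]), array([100. ,  80.8]), np.float64(85.3)] 617 X [-0.142  -0.0573] Y [-0.0168  0.0794]
handle -0.0038 [-0.3255 -0.3095] 123
```

apply_moves(
  commands=[
    [-0.0233,-0.032,0,-2,0.3],
    [-0.0233,-0.032,0,0,0.3],
    [-0.0233,-0.032,0,0,0.3],
    [-0.0233,-0.032,0,0,0.3],
    [0,0,0,0,0.3],
  ],
)

```text
clock: 4.13
position: [0.4321, 0.1296, 0.3325]
ee_rot: [0.997, -0.076, 0.004, 0.006]
ft_force: [0.5, 0.9, -0.2]
grip_width: 0.348
```

apply_moves(
  commands=[
    [0,0,0.039,0,0.3],
    [0,0,0.039,0,0.3],
    [0,0,0.039,0,0.3],
    [0,0,0.039,0,0.3],
    [0,0,0.039,0,0.3],
  ],
)

```text
clock: 4.55
position: [0.4396, 0.1267, 0.141]
ee_rot: [0.997, -0.076, 0.016, 0.007]
ft_force: [1.3, -0.7, 0.3]
grip_width: 0.349
```

```bash
cat > st.py <<'E'
from h import *
o=manip.get_obs();a=np.radians(-7.9);x=np.array([np.cos(a),np.sin(a)]);y=np.array([-x[1],x[0]])
d=o["position"][:2]-[.632,.147];M=R.from_quat(o["ee_rot"]).as_matrix()
print("t",o["clock"],"rail X,Y,z",(d@x).round(4),(d@y).round(4),o["position"][2].round(4),"yaw",np.degrees(np.arctan2(M[1,0],M[0,0])).round(2),"zax",M[:,2].round(3),"f rail",(o["ft_force"][:2]@x).round(1),(o["ft_force"][:2]@y).round(1),o["grip_width"])
E
python3 st.py
```

```text
t 4.55 rail X,Y,z -0.1878 -0.0465 0.141 yaw -8.7 zax [ 0.03  -0.017 -0.999] f rail 1.4 -0.6 0.3486232886256714
```

apply_moves(
  commands=[
    [-0.001,0,0.024,0.8,0.3],
    [-0.001,0,0.024,0,0.3],
    [-0.001,0,0.024,0,0.3],
    [-0.001,0,0.024,0,0.3],
    [0,0,0,0,0.3],
  ],
)

```text
clock: 4.97
position: [0.4344, 0.1188, 0.0342]
ee_rot: [0.996, -0.087, 0.012, 0.009]
ft_force: [-0.8, -0.8, 0.1]
grip_width: 0.348
```

```bash
python3 st.py
```

```text
t 4.9667 rail X,Y,z -0.1919 -0.0551 0.0342 yaw -9.93 zax [ 0.022 -0.02  -1.   ] f rail -0.7 -0.8 0.34830718690935697
```

apply_moves(
  commands=[
    [0.004,-0.011,-0.01,-2,0.3],
    [0.008,0,0,0,0.3],
    [0.01,0,0,0,0.3],
    [0.01,0,0,0,0.3],
    [0.01,0,0,0,0.3],
  ],
)

```text
clock: 5.38
position: [0.4808, 0.1198, 0.0478]
ee_rot: [0.997, -0.072, 0.012, 0.011]
ft_force: [-0.5, -0.7, -0.2]
grip_width: 0.35
```

```bash
python3 st.py
```

```text
t 5.3833 rail X,Y,z -0.1461 -0.0477 0.0478 yaw -8.19 zax [ 0.022 -0.023 -0.999] f rail -0.4 -0.8 0.3501593441264712
```

apply_moves(
  commands=[
    [0.008,-0.002,0.001,0,0.3],
    [0.008,-0.001,0.001,0,0.3],
    [0.007,0,0.001,0,0.3],
    [0.006,0,0,0,0.3],
    [0.004,0,0,0,0.3],
  ],
)

```text
clock: 5.8
position: [0.517, 0.1158, 0.0457]
ee_rot: [0.997, -0.074, 0.01, 0.012]
ft_force: [-30.5, 2.0, 12.7]
grip_width: 0.349
```

```bash
python3 st.py
```

```text
t 5.8 rail X,Y,z -0.1097 -0.0467 0.0457 yaw -8.48 zax [ 0.017 -0.025 -1.   ] f rail -30.5 -2.2 0.34928147048605257
```

apply_moves(
  commands=[
    [-0.03,0,0,0,0.3],
    [-0.035,0,0,-0.6,0.3],
    [0,-0.03,0,0,0.3],
    [0,-0.03,0,0,0.3],
    [0,-0.03,0,0,0.3],
  ],
)

```text
clock: 6.22
position: [0.4612, 0.2072, 0.0388]
ee_rot: [0.997, -0.074, 0.006, 0.016]
ft_force: [0.5, 0.1, 0.5]
grip_width: 0.346
```

```bash
python3 st.py
python3 - <<'E'
from fit import *
c=cam("side");im,d=camera("side");fit(cloud(c,d))
cv2.imwrite("pics/side1.png",cv2.resize(im[190:340,200:440,::-1],None,fx=3,fy=3))
E
```

```text
t 6.2167 rail X,Y,z -0.1775 0.0361 0.0388 yaw -8.48 zax [ 0.01  -0.033 -0.999] f rail 0.5 0.2 0.34603166412879627
rail [0.6281 0.1486] yaw -7.82 plate x [0.0068 0.0193] y -0.1029 0.0918 455
tall [array([-114.6,  -37. ]), array([ 73.4, 151.1]), np.float64(83.9)] 298 X [-0.0958 -0.0419] Y [-0.0757 -0.007 ]
low [array([-112.6,   31.6]), array([143.9,  99.8]), np.float64(0.1)] 646 X [-0.1832 -0.043 ] Y [-0.013   0.0797]
handle -0.0009 [-0.3238 -0.3094] 123
```

View pics/side1.png

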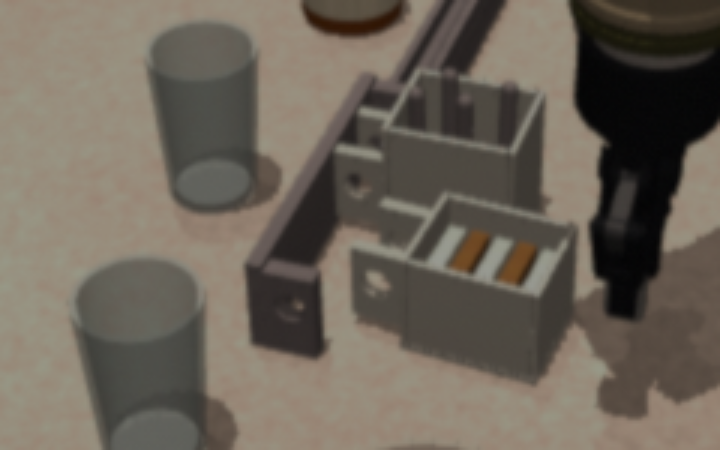

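The side crop shows the tall caddy's lugs against the plate at (365,170), with the low caddy still short at (380,285) and the gripper behind it. Next I'll push the low one.

apply_moves(
  commands=[
    [0.008,-0.007,-0.002,-0.6,0.3],
    [0.01,0,0,0,0.3],
    [0.008,0,0,0,0.3],
    [0.008,0,0,0,0.3],
    [0.008,0,0,0,0.3],
  ],
)

```text
clock: 6.68
position: [0.5057, 0.2187, 0.0421]
ee_rot: [0.998, -0.063, 0.007, 0.013]
ft_force: [-3.1, -0.3, 1.4]
grip_width: 0.349
```

```bash
python3 st.py
```

```text
t 6.6833 rail X,Y,z -0.135 0.0536 0.0421 yaw -7.21 zax [ 0.011 -0.027 -1.   ] f rail -3.0 -0.7 0.3488691407542997
```

apply_moves(
  commands=[
    [-0.006,0.009,0,0.5,0.3],
    [0.009,0,0,0,0.3],
    [0.008,0,0,0,0.3],
    [0.006,0,0,0,0.3],
    [0.005,0,0,0,0.3],
  ],
)

```text
clock: 7.1
position: [0.5281, 0.2007, 0.0418]
ee_rot: [0.997, -0.071, 0.005, 0.014]
ft_force: [-2.3, 0.9, 1.3]
grip_width: 0.353
```

```bash
python3 st.py
```

```text
t 7.1 rail X,Y,z -0.1103 0.0389 0.0418 yaw -8.13 zax [ 0.009 -0.029 -1.   ] f rail -2.4 0.6 0.35307613692461176
```

apply_moves(
  commands=[
    [0.003,0,0,0,0.3],
    [0.002,0,0,0,0.3],
  ],
)

```text
clock: 7.27
position: [0.5285, 0.2007, 0.0412]
ee_rot: [0.997, -0.07, 0.001, 0.015]
ft_force: [-9.7, 0.9, 6.7]
grip_width: 0.351
```

```bash
python3 st.py
```

```text
t 7.2667 rail X,Y,z -0.1099 0.039 0.0412 yaw -8.05 zax [-0.001 -0.03  -1.   ] f rail -9.7 -0.4 0.351397801005077
```

apply_moves(
  commands=[
    [-0.03,0,0,0,0.3],
    [-0.03,0,0,0,0.3],
    [0,0,-0.035,0,1],
    [0,0,-0.041,0,1],
    [0,0,-0.041,0,1],
  ],
)

```text
clock: 7.68
position: [0.4613, 0.2089, 0.1513]
ee_rot: [0.997, -0.07, -0.008, 0.019]
ft_force: [2.0, 0.8, 0.2]
grip_width: 0.002
```

apply_moves(
  commands=[
    [0,0,-0.041,0,1],
    [0.005,0.035,-0.02,0,1],
    [0.014,0.035,0,0,1],
    [0.014,0.035,0,0,1],
    [0.014,0.035,0,0,1],
  ],
)

```text
clock: 8.1
position: [0.4928, 0.0727, 0.2318]
ee_rot: [0.998, -0.061, 0.001, 0.016]
ft_force: [-0.0, 0.5, 0.0]
grip_width: 0.001
```

apply_moves(
  commands=[
    [0.014,0.035,0,0,1],
    [0.014,0.035,0,0,1],
    [0.014,0.035,0,0,1],
    [0.014,0.035,0,0,1],
    [0.014,0.035,0,0,1],
  ],
)

```text
clock: 8.52
position: [0.5432, -0.1206, 0.2416]
ee_rot: [0.998, -0.061, 0.005, 0.018]
ft_force: [0.3, -0.2, -0.1]
grip_width: -0.001
```

```bash
python3 st.py
python3 - <<'E'
from fit import *
c=cam("wrist");im,d=camera("wrist");cv2.imwrite("pics/w1.png",im[...,::-1])
c2=cam("scene");im2,d2=camera("scene")
for k,(cc,dd) in dict(w=(c,d),s=(c2,d2)).items():
    try: print(k);fit(cloud(cc,dd))
    except Exception as e: print(e)
E
```

```text
t 8.5167 rail X,Y,z -0.0512 -0.2773 0.2416 yaw -6.98 zax [ 0.008 -0.037 -0.999] f rail 0.3 -0.1 -0.0010389624542740303
w
rail [0.626  0.1013] yaw -7.96 plate x [0.0113 0.0206] y -0.1045 -0.001 1407
tall [array([-68.9, -11.3]), array([39.9, 59.3]), np.float64(87.2)] 747 X [-0.0982 -0.0407] Y [-0.0302  0.0088]
low [array([-69.2,  34.1]), array([95.5, 58. ]), np.float64(89.4)] 683 X [-0.0973 -0.0411] Y [-0.0119  0.0795]
handle -0.0012 [-0.2791 -0.2666] 370
s
rail [0.633  0.1475] yaw -7.64 plate x [0.0117 0.0223] y -0.1023 0.0902 408
tall [array([-69.7, -41.7]), array([67.8, 60.7]), np.float64(88.3)] 202 X [-0.0991 -0.0404] Y [-0.076  -0.0086]
low [array([-70.3,  32.4]), array([59.3, 89.4]), np.float64(0.9)] 224 X [-0.0982 -0.0414] Y [-0.0108  0.0767]
handle -0.0004 [-0.326  -0.3109] 120
```

View pics/w1.png

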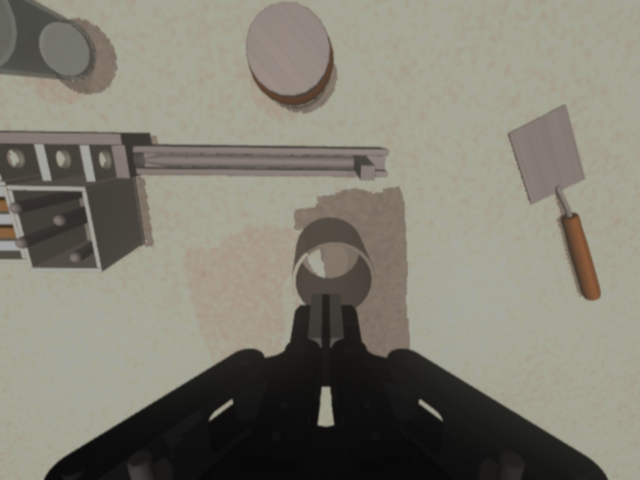

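The wrist view shows the rod handle at (368,165) near the trough end, the tall caddy docked at left with its lugs at (40–105,158), and the mug at (333,262) under the gripper. The fit puts both caddy fronts at X = -0.098, which is home. Next I'll go behind the handle.

apply_moves(
  commands=[
    [0.017,0.033,0,0.9,1],
    [0.017,0.033,0,0,1],
    [0.017,0.029,0,0,1],
    [0,0,0.036,0,1],
    [0,0,0.036,0,1],
  ],
)

```text
clock: 9.03
position: [0.5861, -0.2351, 0.1797]
ee_rot: [0.997, -0.076, 0.012, 0.022]
ft_force: [-0.3, 1.5, -1.1]
grip_width: 0.004
```

```bash
python3 st.py
```

```text
t 9.0333 rail X,Y,z 0.007 -0.3848 0.1797 yaw -8.65 zax [ 0.021 -0.045 -0.999] f rail -0.5 1.5 0.004096983014312987
```

apply_moves(
  commands=[
    [-0.005,0,0.034,-0.7,1],
    [-0.003,0,0.032,0,1],
    [-0.001,0,0.022,0,1],
    [0,0,0.01,0,1],
    [0,0,0.003,0,1],
  ],
)

```text
clock: 9.45
position: [0.5762, -0.2412, 0.068]
ee_rot: [0.997, -0.071, 0.009, 0.021]
ft_force: [-0.3, 0.2, 0.6]
grip_width: 0.007
```

```bash
python3 st.py
```

```text
t 9.45 rail X,Y,z -0.0019 -0.3922 0.068 yaw -8.17 zax [ 0.016 -0.044 -0.999] f rail -0.3 0.1 0.007108452604477373
```

apply_moves(
  commands=[
    [0.001,0,0.011,0,1],
    [0,-0.015,-0.001,0,1],
    [0,-0.015,-0.001,0,1],
    [0,-0.012,-0.001,0,1],
    [0,-0.01,0,0,1],
  ],
)

```text
clock: 9.87
position: [0.5877, -0.1927, 0.0601]
ee_rot: [0.997, -0.074, 0.012, 0.023]
ft_force: [0.5, -0.5, 0.1]
grip_width: -0.005
```

```bash
python3 st.py
```

```text
t 9.8667 rail X,Y,z 0.0028 -0.3425 0.0601 yaw -8.48 zax [ 0.02  -0.047 -0.999] f rail 0.6 -0.4 -0.00469843337599196
```

apply_moves(
  commands=[
    [-0.002,-0.012,0,-0.4,1],
    [0,-0.012,0,0,1],
    [0,-0.012,-0.0005,0,1],
    [0,-0.012,-0.0005,0,1],
    [0,-0.012,-0.0005,0,1],
  ],
)

```text
clock: 10.28
position: [0.5962, -0.1286, 0.0609]
ee_rot: [0.997, -0.071, 0.014, 0.024]
ft_force: [-0.8, 0.1, -0.4]
grip_width: -0.007
```

```bash
python3 st.py
```

```text
t 10.2833 rail X,Y,z 0.0024 -0.2779 0.0609 yaw -8.06 zax [ 0.024 -0.05  -0.998] f rail -0.8 -0.0 -0.00674161376122701
```

apply_moves(
  commands=[
    [-0.001,-0.012,0,0,1],
    [0,-0.012,0,0,1],
    [0,-0.012,-0.0005,0,1],
    [0,-0.01,-0.0005,0,1],
    [0,-0.008,-0.0005,0,1],
  ],
)

```text
clock: 10.7
position: [0.6038, -0.0682, 0.0603]
ee_rot: [0.997, -0.07, 0.014, 0.024]
ft_force: [0.1, -0.5, -0.4]
grip_width: -0.002
```

```bash
python3 st.py
python3 - <<'E'
from fit import *
c=cam("side");im,d=camera("side");fit(cloud(c,d))
cv2.imwrite("pics/side2.png",cv2.resize(im[120:320,220:440,::-1],None,fx=3,fy=3))
E
```

```text
t 10.7 rail X,Y,z 0.0016 -0.217 0.0603 yaw -7.99 zax [ 0.025 -0.05  -0.998] f rail 0.2 -0.5 -0.0022353733271268128
rail [0.6268 0.1482] yaw -7.75 plate x [0.0055 0.0191] y -0.1043 0.092 470
tall [array([-67.5, -41.8]), array([54.5, 70.8]), np.float64(0.9)] 285 X [-0.0943 -0.0406] Y [-0.0752 -0.007 ]
low [array([-67.3,  30.4]), array([54.1, 96.7]), np.float64(0.8)] 399 X [-0.0938 -0.0409] Y [-0.0136  0.0768]
handle -0.0004 [-0.2216 -0.1876] 223
```

View pics/side2.png

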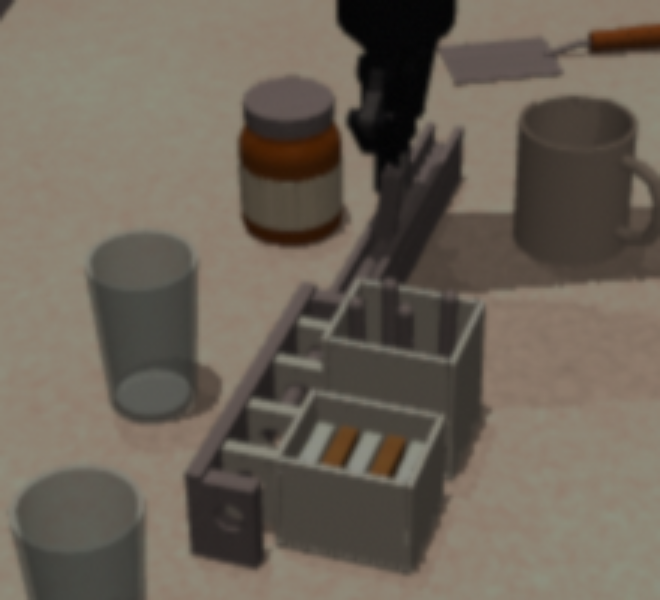

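The side crop shows the handle at (390,185) moving with the fingers, and the rod already visible through the tall lugs at (293,390). Both caddies are seated.

apply_moves(
  commands=[
    [0,-0.01,0,0,1],
    [0,-0.01,0,0,1],
    [0,-0.01,-0.0005,0,1],
    [0,-0.01,-0.0005,0,1],
    [0,-0.01,-0.0005,0,1],
  ],
)

```text
clock: 11.17
position: [0.6115, -0.0151, 0.0595]
ee_rot: [0.997, -0.071, 0.014, 0.025]
ft_force: [-0.2, -0.6, -0.7]
grip_width: -0.001
```

```bash
python3 st.py
```

```text
t 11.1667 rail X,Y,z 0.002 -0.1634 0.0595 yaw -8.11 zax [ 0.025 -0.051 -0.998] f rail -0.1 -0.6 -0.0010711470964923774
```

apply_moves(
  commands=[
    [-0.001,-0.009,0,0,1],
    [0,-0.008,0,0,1],
    [0,-0.007,0,0,1],
    [0,-0.006,0,0,1],
    [0,-0.004,0,0,1],
  ],
)

```text
clock: 11.58
position: [0.6161, 0.0225, 0.0581]
ee_rot: [0.997, -0.071, 0.014, 0.026]
ft_force: [-4.1, -20.3, 7.5]
grip_width: -0.008
```

```bash
python3 st.py
```

```text
t 11.5833 rail X,Y,z 0.0013 -0.1255 0.0581 yaw -8.05 zax [ 0.025 -0.053 -0.998] f rail -1.3 -20.7 -0.00761061242030681
```

The force rose to 20 N at exactly the predicted position, so the handle should be on the bracket. I'll back off, rise and check.

apply_moves(
  commands=[
    [0,0.02,0,0,1],
    [0,0.025,0,0,1],
    [0,0,-0.03,0,1],
    [0,0,-0.04,0,1],
    [0,0,-0.04,0,1],
  ],
)

```text
clock: 12.0
position: [0.6013, -0.0149, 0.1627]
ee_rot: [0.997, -0.069, 0.005, 0.024]
ft_force: [1.3, 0.6, -0.3]
grip_width: -0.004
```

apply_moves(
  commands=[
    [0,0,-0.04,0,1],
    [0,0,-0.03,0,1],
    [0,0,0,0,1],
    [0,0,0,0,1],
  ],
)

```text
clock: 12.33
position: [0.6028, -0.0076, 0.2442]
ee_rot: [0.997, -0.068, 0.011, 0.022]
ft_force: [0.4, -0.8, -1.1]
grip_width: 0.001
```

```bash
python3 st.py
python3 - <<'E'
from fit import *
for n in("side","scene"):
    c=cam(n);im,d=camera(n);print(n);o,x,y=fit(cloud(c,d))
    for t,z in(("rod_tip",.034),("rod_handle",.074),("tumbler_b",0),("tumbler_a",0),("mug",0),("jar",0),("bowl",0)):
        for q in nets.place_of(n,t)[:2]:
            p=ray_z(c,q["xy"],z)[:2];print(t,round(q["conf"],2),p.round(3),"rail",((p-[.632,.147])@x).round(3),((p-[.632,.147])@y).round(3))
    if n=="side":cv2.imwrite("pics/side3.png",cv2.resize(im[120:320,220:440,::-1],None,fx=3,fy=3))
E
```

```text
t 12.3333 rail X,Y,z -0.0076 -0.1571 0.2442 yaw -7.79 zax [ 0.018 -0.045 -0.999] f rail 0.5 -0.7 0.0014703270694615283
side
rail [0.6256 0.1489] yaw -7.78 plate x [0.0043 0.0193] y -0.1026 0.0913 469
tall [array([-66.6, -42.3]), array([52.9, 70.3]), np.float64(0.2)] 281 X [-0.0929 -0.0406] Y [-0.0751 -0.008 ]
low [array([-66.6,  30.4]), array([94.2, 52.9]), np.float64(90.0)] 389 X [-0.0926 -0.0406] Y [-0.0138  0.0768]
handle -0.0054 [-0.1132 -0.1105] 6
rod_tip 0.65 [0.645 0.25 ] rail -0.001 0.104
rod_handle 0.56 [0.609 0.034] rail -0.007 -0.115
tumbler_b 0.58 [0.726 0.11 ] rail 0.098 -0.024
tumbler_b 0.58 [0.701 0.326] rail 0.044 0.187
tumbler_a 0.58 [0.726 0.11 ] rail 0.098 -0.024
tumbler_a 0.58 [0.701 0.326] rail 0.044 0.187
mug 0.93 [ 0.489 -0.136] rail -0.103 -0.3
jar 0.95 [ 0.688 -0.114] rail 0.091 -0.251
jar 0.18 [0.626 0.154] rail -0.007 0.006
bowl 0.69 [0.542 0.41 ] rail -0.125 0.248
scene
rail [0.6326 0.1475] yaw -7.87 plate x [0.0114 0.0221] y -0.1031 0.0911 416
tall [array([-69.5, -42.5]), array([68. , 58.1]), np.float64(89.9)] 193 X [-0.0982 -0.0412] Y [-0.0749 -0.0085]
low [array([-69.1,  32.2]), array([58. , 87.3]), np.float64(0.1)] 227 X [-0.0978 -0.0413] Y [-0.011   0.0758]
handle -0.0007 [-0.113  -0.1103] 11
rod_tip 0.74 [0.643 0.257] rail -0.004 0.111
rod_tip 0.43 [0.621 0.043] rail 0.003 -0.104
rod_handle 0.47 [0.61  0.047] rail -0.008 -0.103
tumbler_b 0.95 [0.736 0.105] rail 0.109 -0.027
tumbler_b 0.88 [0.703 0.329] rail 0.045 0.19
tumbler_a 0.95 [0.736 0.105] rail 0.109 -0.027
tumbler_a 0.88 [0.703 0.329] rail 0.045 0.19
mug 0.9 [ 0.479 -0.131] rail -0.114 -0.296
jar 0.83 [ 0.686 -0.115] rail 0.09 -0.253
bowl 0.73 [0.538 0.415] rail -0.13 0.252
bowl 0.64 [0.637 0.144] rail 0.005 -0.002
```

View pics/side3.png

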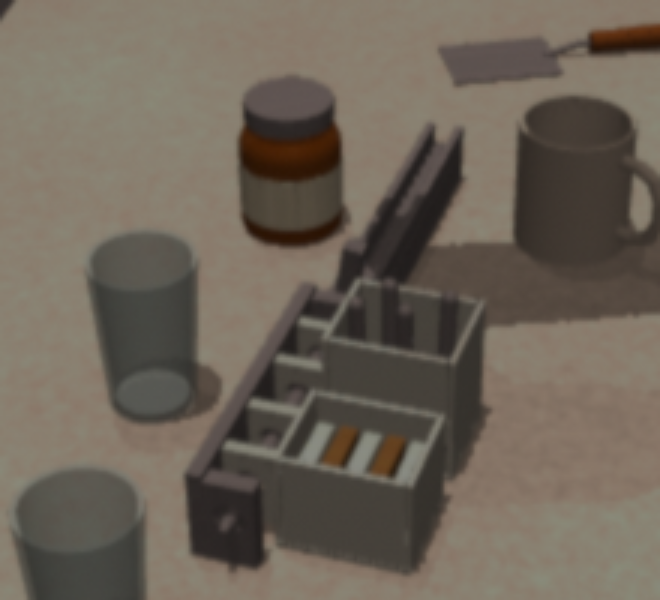

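The crop shows the rod tip out of the far bracket's hole at (228,522), the handle at (352,262) against the first bracket, and both caddies square and seated. The glasses, mug and jar are where they were.

```bash
python3 -c "
from h import *
print(workorder.hand_in())"
```

```text
the job is handed in; nothing more can be done
None
```

The job is handed in, with both caddies home and the locking rod pushed all the way through. The robot clock read about 12.3 s of the 64 s allowed.

- **Caddies:** I pushed each one in with two half-open fingers until the force rose (30 N for the tall, 10 N for the low). The last scene-camera fit puts both fronts at x = -98 mm in the rail's frame, which is home, and square within about 1°.
- **Rod:** I pushed the handle with the shut fingers until the force reached 20 N at the predicted contact position. The back of the handle then measured about -0.111 m along the rail, as expected fully home. The last picture shows the tip sticking out of the far bracket; the networks put it at 104 to 111 mm against the nominal 108 mm.
- **Bystanders:** All of them are standing within about 10 mm of their first readings, which is the networks' own scatter, and none was touched as far as I could tell.
- **Disagreement:** The side camera's fit put the plate and the caddy fronts about 5 mm off from the scene and wrist fits. I took this as an error in finding the plate's edge, because the contact forces and the other two views agreed.

The gripper was clear at z = 0.24 m when I handed in.

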